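# Tip a standing carton label-up and slide it home in the taping jig

## Task

Push the standing carton over, pushing high on the side with the label, so that it topples onto its back on the board of the taping jig, label up. Then slide it square between the two side rails until you feel it meet the rubber-faced end stop, and press it home lightly but firmly, without denting the carton or shoving the stop out of its setting. Leave it there, label up and still touching the stop, and do not disturb the cans, the tape measure or the tape roll.

Things in the scene. Friction and masses are not known exactly. Their poses are not given: they have to be found in the camera images.
- jig: Taping jig fixed to the bench: plywood board 700 mm long (its x, -360 to +340 mm of the origin), 220 mm wide, 12 mm thick. Origin on the bench top under the board's middle line; x points along the board from the open infeed end to the end stop, y across, z up. Clear board before x = 85 mm.
- rail_mouth (a point): Middle of the mouth between the two aluminium side rails, on the board (jig x = 90, y = 0; same axes). The rails stand 30 mm above the board: flared from 170 mm apart (inner faces) here to 133 mm apart 50 mm farther on, then straight along x for 120 mm. The carton is 8 mm narrower than the straight part. A carton that enters far off-centre or askew jams on the flares.
- stop: Red end-stop block fixed on the jig, 30 (x) by 112 by 64 mm tall; origin on the board under the middle of its front face, axes as the jig. Two rods clamped in it carry a steel bar with a springy rubber face (3 N/mm), 104 mm wide, 22 to 68 mm above the board: the carton must touch that. The face stands 17 to 62 mm before the block; just where is not measured. The rods slip at over 12 N.
- carton_mid (a point): Centre of the closed carton, 90 (x) by 125 (y) by 190 mm (z), 0.27 to 0.77 kg, standing on end (z up) on the infeed part of the board. White label with red band on its -x face, lapping 25 mm over the top edge; it looks towards the infeed end. Lying label up, its x axis points straight down, its z to the stop. Pushes or knocks over 30 N dent it; it slides on the board with a drag of 2 to 8 N.
- green_can_mid (a point): Green spray can with black cap, 65 mm across, 198 mm tall, standing on the bench; this point is its centre. Not to be disturbed.
- white_can_mid (a point): White spray can with red cap, 65 mm across, 198 mm tall, standing on the bench; this point is its centre. Not to be disturbed.
- tape_measure_mid (a point): Black and yellow tape measure, 70 x 40 mm and 62 mm tall, standing on the bench; this point is its centre. Not to be disturbed.
- tape_roll_mid (a point): Amber roll of packing tape lying flat on the bench, 100 mm across, 48 mm tall; this point is its centre. Not to be disturbed.
There are look-alikes about, which are no part of the job. Of the things shaped like the part that bears carton_mid, the cardboard one is meant.

How it is judged:
By the outcome, as a careful person would: the job done as asked, in the order asked, and still so for the second after the job is handed in, with the robot touching nothing.
It also fails if it takes over 72 s, if anything falls off the work surface, if the arm or the gripper's body presses on something with over 40 N, if the wrist force passes 120 N, or if a joint passes its speed limit or range.

## Robot

A 6-joint arm with a two-finger parallel gripper is mounted at the origin on the work surface. World frame = base frame: x ahead of the robot, y to its left, z up, the work surface at z = 0. Lengths are in mm, angles in rad, forces in N, time in s.
With the tool pointing down it reaches from about 300 to 825 mm from the base axis. Payload 5.4 kg.
Tool frame: the origin (TCP) lies midway between the tips of the shut fingers; the grasp point (between the pads) lies 19 mm behind it (ctrl.grasp_offset is the distance from the TCP to the grasp point, in mm); z points along the fingers, y is the line along which they close (so a half turn about z gives the same grasp; the last joint's range is limited). The gripper opens to 92 mm and grips with 3 to 60 N. Pads are 20 mm wide; open, the fingers measure 128 mm over their backs; the gripper's body (75 mm by 189 mm) begins 69 mm behind the grasp point.
Start: joints at [0.916, 0.158, 1.597, -0, 1.386, -0.21], TCP at [247.416, 519.029, 188.501] pointing down, gripper open.
Joint ranges: [-2.91, 2.91], [-0.94, 2.29], [0.18, 2.7], [-1.29, 4.43], [0.17, 2.64], [-3, 3]. Speed limits (rad/s): [2.57, 2.57, 3.14, 3.14, 3.14, 3.14].

## Interface

Orientations are given as [roll, pitch, yaw] about the fixed x, y, z axes, in that order (R = Rz(yaw) Ry(pitch) Rx(roll)).
In Python, from rig import status, optics, ctrl gives the robot as it stands.
- The arm moves only by the tool drive_tool, never from a script. Its arguments are lists of equal length, an entry for each row: "claw": the opening, from 0 (shut) to 1 (fully open); "travel": the shift along the tool's x, y, z normalised to -1 to 1, where 1 is 30 mm, a list of three; "turn": the turn about the tool's z normalised to -1 to 1, where 1 is 0.08 rad. A call has 1 to 12 rows; each row shifts and turns the commanded pose from where the row before left it, along the tool's axes as they then stand; what a row does not reach is not made up. A row lasts 1/12 s, in which the tool goes at most 41.7 mm and 7.16 degrees, less where a joint would pass 70% of its speed; a pose out of reach is approached as far as the arm can. A call with a number of a shift or a turn outside -1 to 1 is refused whole. A call with a gripper value outside its range is refused whole. The fingers move at their own pace and stop on an object; "newtons" is the grip in N (left out, the last holds). Time passes only in rows, so rows that do not move let the fingers close. It gives the time, the measured TCP pose, the force, the opening and the grip force at its end, in the units of the state.
- status.state(): the state, without advancing time (a new reading comes with each control period).
- optics.get_image(name): name is "scene" or "top" or "wrist"; returns a dict with "pixels" (384x512x3 uint8, blue, green, red), "camera_matrix" (3x3 intrinsics, pixels), "world_from_camera" (4x4, takes a point from camera to world coordinates); the wrist camera has in their place "T_tool_cam" (4x4, takes a point from camera to tool coordinates, whose origin is the TCP and whose axes are the flange's). Camera axes: x right, y down, z forward; pixel columns grow to the right and rows downward; lengths in mm; the calibration is good to about 2 mm. A picture is of the moment at which its call begins: read the wrist's pose just before it. There is no depth.
- ctrl.job_done(): hands the job in; it is judged then, once.
The state is a dict: "time": time; "q": joint angles; "dq": joint speeds; "joint_efforts": joint torques, N m; "tool_pos": TCP position; "orientation": TCP orientation; "ft_force": force on the tool from outside, world axes, zero at the start; "moment": the same for the moment, N m; "grip_width": finger opening in mm; "grasp_force": force on a finger pad.
Only numpy, scipy, OpenCV 4.12 (cv2) and the standard library are available. Lean on these libraries where they do the work, as an engineer would, in place of code of your own. Each camera call takes 0.05 s, during which the arm holds its last target. There are 200 camera calls.

## Working session

There is one attempt and no reset: what is moved stays moved. The work goes in short steps, Python scripts to look and compute and a tool call to move; the robot and the scene stay as the last step left them, time stands still between calls to the robot, and variables do not carry over. Pictures are saved under pics/ and viewed, at most 10 in all, crops included, and the job is handed in when it is done.

Besides the shell and the picture viewer there is one more tool, called after "Request:" in YAML: its name, and indented under it one key for each argument. drive_tool: Moves the arm, as the interface text tells. Scaled input: -1 to 1 covers 30 mm each way for a shift and 0.08 rad each way for a turn. Its arguments: {"type":"object","properties":{"claw":{"type":"array"},"travel":{"type":"array"},"turn":{"type":"array"},"newtons":{"type":"number"}},"required":["claw","travel","turn"]}

```bash
mkdir -p pics; python3 - <<'E'
from rig import status, optics, ctrl
import cv2,numpy as np
print(status.state())
for n in("scene","top"):
    d=optics.get_image(n);cv2.imwrite(f"pics/{n}0.png",d["pixels"]);print(n,d["camera_matrix"],d["world_from_camera"])
    np.savez(f"pics/{n}0.npz",K=d["camera_matrix"],T=d["world_from_camera"],p=d["pixels"])
E
```

```text
{'time': 0.0, 'q': array([ 9.15881195e-01,  1.59042451e-01,  1.59821261e+00,  5.15841926e-06,
        1.38621468e+00, -2.10104496e-01]), 'dq': array([ 0.00050653, -0.00012482, -0.00103848,  0.00060425, -0.00082845,
        0.00215174]), 'joint_efforts': array([-1.95229218e-04, -3.85579455e+01, -3.22106838e+01,  7.01554609e-02,
        3.79449001e-02, -1.54518148e-04]), 'tool_pos': array([247.01584081, 518.49304967, 187.53251251]), 'orientation': array([-3.13975790e+00, -3.96446487e-04,  2.69678070e+00]), 'ft_force': array([ 0.79978812, -0.71855767,  0.65197876]), 'moment': array([-0.02630185, -0.04255845, -0.05225115]), 'grasp_force': 0.0, 'grip_width': 92.25002639279295}
scene [[382.90160858   0.         249.6991717 ]
 [  0.         382.90160858 190.61207549]
 [  0.           0.           1.        ]] [[ 3.95187762e-01  6.60372445e-01 -6.38541202e-01  1.37051258e+03]
 [ 9.18569604e-01 -2.78398125e-01  2.80578630e-01 -2.70322444e+02]
 [ 7.51772212e-03 -6.97425780e-01 -7.16617587e-01  1.10893895e+03]
 [ 0.00000000e+00  0.00000000e+00  0.00000000e+00  1.00000000e+00]]
top [[436.26261337   0.         250.85596162]
 [  0.         436.26261337 192.55136867]
 [  0.           0.           1.        ]] [[-4.35577983e-03 -9.94626151e-01  1.03440063e-01  3.65179934e+02]
 [-9.99876521e-01  5.89375662e-03  1.45673006e-02  1.22335912e+02]
 [-1.50986687e-02 -1.03363838e-01 -9.94529008e-01  1.45082476e+03]
 [ 0.00000000e+00  0.00000000e+00  0.00000000e+00  1.00000000e+00]]
```

View pics/scene0.png

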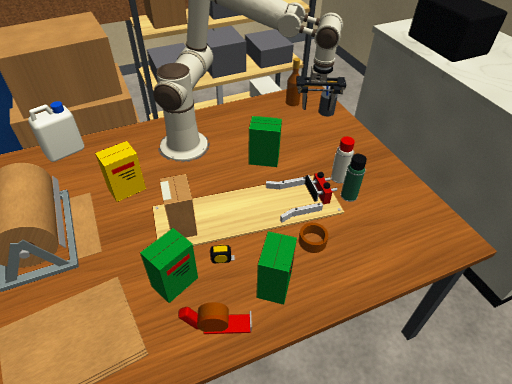

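View pics/top0.png

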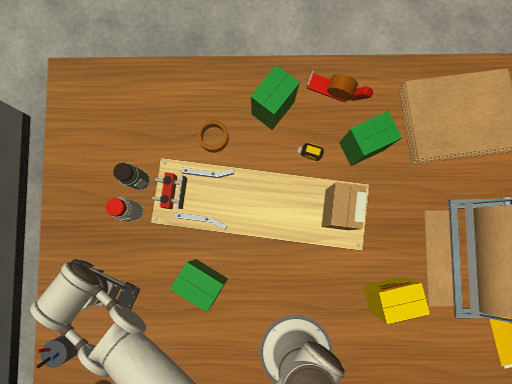

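Scene: the carton stands at (178,205) and the jig's stop is at (322,188). Top view: the board's corners are at about (163,159), (368,185), (362,248) and (153,222). The carton top is at (345,205) with its label strip at (360,207), the stop at (170,190), and the cans at (125,175) and (118,208). The jig's x therefore points to about world +y.

```bash
cat > h.py <<'E'
import numpy as np,cv2
def load(n):
    d=np.load(f"pics/{n}.npz");return d["K"],d["T"],d["p"]
def ray(K,T,uv):
    uv=np.atleast_2d(uv).astype(float);r=np.c_[uv,np.ones(len(uv))]@np.linalg.inv(K).T@T[:3,:3].T
    return T[:3,3],r/np.linalg.norm(r,axis=1)[:,None]
def plane(K,T,uv,z):
    o,r=ray(K,T,uv);return (o+r*((z-o[2])/r[:,2])[:,None])[:,:2]
def tri(v1,uv1,v2,uv2):
    o1,r1=ray(*v1[:2],uv1);o2,r2=ray(*v2[:2],uv2);r1=r1[0];r2=r2[0]
    s=np.linalg.lstsq(np.c_[r1,-r2],o2-o1,rcond=None)[0]
    a=o1+s[0]*r1;b=o2+s[1]*r2;return (a+b)/2,np.linalg.norm(a-b)
E
python3 - <<'E'
from h import *
t=load("top0");p=t[2];hsv=cv2.cvtColor(p,cv2.COLOR_BGR2HSV)
for n,c in dict(board=(260,210),cartontop=(340,195),cartontop2=(335,215),label=(361,207),side=(352,225),bench=(300,120),stop=(168,185),green=(131,178)).items(): print(n,hsv[c[1],c[0]])
m=cv2.inRange(hsv,(12,40,150),(32,160,255));m[:140]=0;m[270:]=0;m[:,:140]=0;m[:,385:]=0
n,l,s,c=cv2.connectedComponentsWithStats(m);print(s[s[:,4]>50],)
crop=p[145:260,140:385];crop=cv2.resize(crop,None,fx=3.2,fy=3.2,interpolation=cv2.INTER_CUBIC);cv2.imwrite("pics/c1.png",crop)
s_=load("scene0")[2][130:260,140:370];cv2.imwrite("pics/c2.png",cv2.resize(s_,None,fx=3.4,fy=3.4,interpolation=cv2.INTER_CUBIC))
k=max(range(1,n),key=lambda i:s[i,4]);cs,_=cv2.findContours((l==k).astype(np.uint8),0,1);h=cv2.convexHull(np.vstack(cs))
print(cv2.minAreaRect(plane(t[0],t[1],h[:,0],12).astype(np.float32)))
print(cv2.boxPoints(cv2.minAreaRect(h)))
E
```

```text
board [ 23 114 235]
cartontop [ 17 134 186]
cartontop2 [ 17 138 181]
label [ 31  38 222]
side [ 17 138 177]
bench [ 15 178 153]
stop [  3 214 182]
green [ 17 222  39]
[[     0      0    512    384 184471]
 [   151    158    219     93  11921]
 [   155    182      8     16     99]
 [   174    184      6     16     55]]
((479.4026184082031, 114.0469970703125), (701.9938354492188, 219.82427978515625), 82.28907012939453)
[[150.3736  222.85466]
 [158.89764 156.79326]
 [370.59875 184.10954]
 [362.0747  250.17094]]
```

View pics/c1.png

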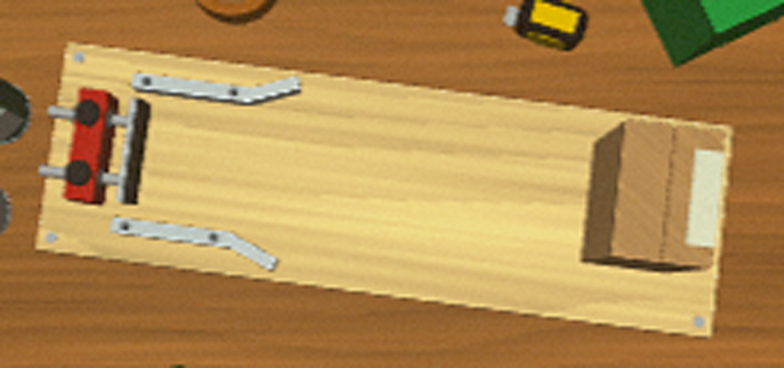

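View pics/c2.png

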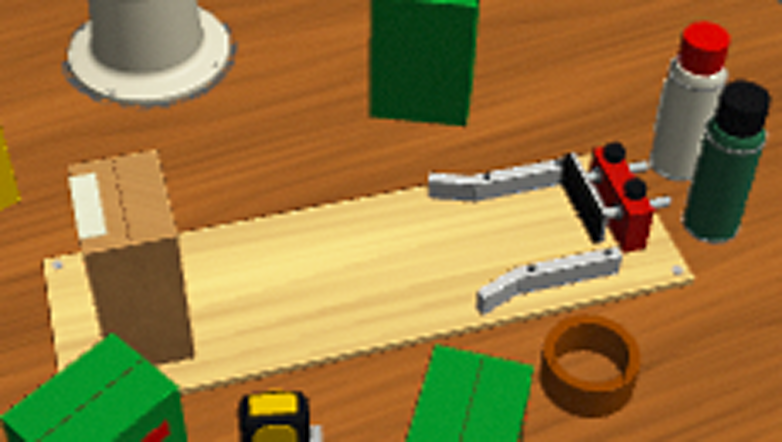

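Crop 1 shows the carton top with corners at about (627,119), (729,125), (712,270) and (608,264), the bumper bar at (135,150), and the rail mouths at (298,85) and (275,265). Crop 2 shows the same top corners at (178,237), (88,252), (68,177) and (157,151).

```bash
python3 - <<'E'
from h import *
t=load("top0");s=load("scene0")
A=np.array([(627,119),(729,125),(712,270),(608,264)])/3.2+(140,145)
B=np.array([(178,237),(88,252),(68,177),(157,151)])/3.4+(140,130)
a=np.radians(82.29);ex=np.array([np.cos(a),np.sin(a)]);ey=np.array([-ex[1],ex[0]])
O=np.array([479.4,114.05])+10*ex;print("O",O)
J=lambda P:np.c_[(P-O)@ex,(P-O)@ey].round(1)
for u,v in zip(A,B):
    P,e=tri(t,u,s,v);print(P.round(1),e.round(1),J(P[None,:2]))
print("top plane202",J(plane(t[0],t[1],A,202)))
print("scene plane202",J(plane(s[0],s[1],B,202)))
# carton mask in top
hsv=cv2.cvtColor(t[2],cv2.COLOR_BGR2HSV);m=cv2.inRange(hsv,(14,120,165),(19,150,200))|cv2.inRange(hsv,(20,10,180),(40,60,255))
m[:170]=0;m[245:]=0;m[:,:322]=0;m[:,375:]=0;m=cv2.morphologyEx(m,cv2.MORPH_OPEN,np.ones((3,3)))
n,l,st,c=cv2.connectedComponentsWithStats(m);k=1+np.argmax(st[1:,4]);cs,_=cv2.findContours((l==k).astype(np.uint8),0,1)
r=cv2.minAreaRect(J(plane(t[0],t[1],cs[0][:,0],202)).astype(np.float32));print("rect jig",st[k],r)
W=lambda j:O+np.array(j)[...,0:1]*ex+np.array(j)[...,1:2]*ey
# bar front upper edge, c1 px, z=80; stop
print("bar",J(plane(t[0],t[1],np.array([(150,103),(138,203)])/3.2+(140,145),80)),"rails",J(plane(t[0],t[1],np.array([(300,82),(248,100),(222,237),(275,263)])/3.2+(140,145),42)))
print("block front top",J(plane(t[0],t[1],np.array([(117,92),(103,202)])/3.2+(140,145),76)))
for n,u,z in(("green",(122,172),198),("white",(117,207),198),("roll",(214,136),48),("measure",(311,151),62)):print(n,plane(t[0],t[1],u,z),J(plane(t[0],t[1],u,z)))
E
```

```text
O [480.74159143 123.959598  ]
[ 524.5 -103.   199.1] 3.8 [[-219.1  -73.9]]
[ 518.  -189.7  208.6] 8.3 [[-305.8  -79. ]]
[ 388.9 -178.2  185.1] 4.4 [[-311.7   50.5]]
[394.3 -84.9 191.5] 2.4 [[-218.5   57.6]]
top plane202 [[-220.4  -73.1]
 [-311.6  -79.4]
 [-310.    51.7]
 [-218.    58.3]]
scene plane202 [[-217.4  -77.2]
 [-302.   -74.2]
 [-308.9   31.6]
 [-218.    45.9]]
rect jig [ 331  183   35   45 1254] ((-262.71551513671875, -12.863449096679688), (89.7502670288086, 123.7481918334961), 0.7229257225990295)
bar [[230.  -46.9]
 [227.3  53.1]] rails [[ 87.8 -92.4]
 [137.9 -67.2]
 [144.8  74.5]
 [ 88.1  93.5]]
block front top [[265.  -54.1]
 [262.6  56.4]]
green [[557.93744617 516.05812452]] [[398.9 -23.9]]
white [[455.78233517 527.88954645]] [[396.9  78.9]]
roll [[698.38352707 263.03148729]] [[ 167. -197.]]
measure [[643.25244835 -51.96148646]] [[-152.5 -184.6]]
```

Request:
drive_tool:
  claw: [0.6, 0.6, 0.6, 0.6, 0.6, 0.6, 0.6, 0.6, 0.6, 0.6, 0.6, 0.6]
  travel:
    - [0, 0, -1]
    - [0, 0, -1]
    - [0, 0, -1]
    - [0, 0, -1]
    - [0, 0, -1]
    - [0, 0, 0]
    - [0, 0, 0]
    - [0, 0, 0]
    - [0, 0, 0]
    - [0, 0, 0]
    - [0, 0, 0]
    - [0, 0, 0]
  turn: [1, 1, 1, 1, 1, 1, 1, 1, 1, 1, 1, 1]

```text
time: 1.1
tool_pos: [247.2, 518.8, 337.9]
orientation: [-3.141, 0.001, 1.733]
ft_force: [-0.5, 0.1, -0.5]
grip_width: 55.2
grasp_force: 0.0
```

Request:
drive_tool:
  claw: [0.6, 0.6, 0.6, 0.6, 0.6, 0.6]
  travel:
    - [0, 0, 0]
    - [0, 0, 0]
    - [0, 0, 0]
    - [0, 0, 0]
    - [0, 0, 0]
    - [0, 0, 0]
  turn: [0.94, 0.94, 0.94, 0.94, 0, 0]

```text
time: 1.6
tool_pos: [247.3, 518.9, 338.0]
orientation: [-3.141, 0.001, 1.438]
ft_force: [-0.5, 0.2, 0.9]
grip_width: 55.3
grasp_force: 0.0
```

Request:
drive_tool:
  claw: [0.6, 0.6, 0.6, 0.6, 0.6, 0.6, 0.6, 0.6, 0.6, 0.6, 0.6, 0.6]
  travel:
    - [-1, 0.42, 0]
    - [-1, 0.42, 0]
    - [-1, 0.42, 0]
    - [-1, 0.42, 0]
    - [-1, 0.42, 0]
    - [-1, 0.42, 0]
    - [-1, 0.42, 0]
    - [-1, 0.42, 0]
    - [-1, 0.42, 0]
    - [-1, 0.42, 0]
    - [-1, 0.42, 0]
    - [-1, 0.42, 0]
  turn: [0, 0, 0, 0, 0, 0, 0, 0, 0, 0, 0, 0]

```text
time: 2.6
tool_pos: [348.8, 140.5, 338.5]
orientation: [3.141, -0.0, 1.438]
ft_force: [0.4, 0.3, 0.2]
grip_width: 54.9
grasp_force: 0.0
```

Request:
drive_tool:
  claw: [0.6, 0.6, 0.6, 0.6, 0.6, 0.6, 0.6, 0.6, 0.6, 0.6, 0.6, 0.6]
  travel:
    - [-1, 0.42, 0]
    - [-1, 0.42, 0]
    - [-1, 0.42, 0]
    - [-1, 0.42, 0]
    - [-1, 0.42, 0]
    - [-1, 0.42, 0]
    - [-1, 0.42, 0]
    - [-1, 0.42, 0]
    - [-1, 0.42, 0]
    - [-1, 0.42, 0]
    - [-0.7, 0.3, 0]
    - [0, 0, 0]
  turn: [0, 0, 0, 0, 0, 0, 0, 0, 0, 0, 0, 0]

```text
time: 3.6
tool_pos: [439.5, -197.7, 337.3]
orientation: [-3.14, 0.0, 1.434]
ft_force: [-0.7, 0.3, -0.2]
grip_width: 55.5
grasp_force: 0.0
```

```bash
cat >> h.py <<'E'
a=np.radians(82.29);ex=np.array([np.cos(a),np.sin(a)]);ey=np.array([-ex[1],ex[0]]);O=np.array([480.74,123.96])
J=lambda P:np.c_[(np.atleast_2d(P)-O)@ex,(np.atleast_2d(P)-O)@ey].round(1)
E
python3 -c "
from h import *
from rig import status
s=status.state();print(s['tool_pos'],J(s['tool_pos'][:2]),s['orientation'],s['ft_force'],s['q'])"
```

```text
[ 439.49364961 -197.65974833  337.30414122] [[-324.2   -2.3]] [-3.13991115e+00  1.78518881e-04  1.43399524e+00] [-0.66155005  0.31164189 -0.20042524] [-6.73335728e-01 -1.40370581e-01  1.60880159e+00 -1.01842317e-03
  1.67451557e+00 -5.36639247e-01]
```

Request:
drive_tool:
  claw: [0.6, 0.6, 0.6, 0.6, 0.6, 0.6, 0.6, 0.6, 0.6]
  travel:
    - [-0.9, 0.36, 0]
    - [0, 0, 0]
    - [0, 0, 1]
    - [0, 0, 1]
    - [0, 0, 1]
    - [0, 0, 1]
    - [0, 0, 1]
    - [0, 0, 0]
    - [0, 0, 0]
  turn: [0, 0, 0, 0, 0, 0, 0, 0, 0]

```text
time: 4.35
tool_pos: [445.7, -221.0, 187.8]
orientation: [-3.139, -0.002, 1.437]
ft_force: [0.8, -0.7, 0.6]
grip_width: 55.0
grasp_force: 0.0
```

```bash
cat > look.py <<'E'
import sys
from h import *
from rig import status,optics
s=status.state();print(s['time'],s['tool_pos'],J(s['tool_pos'][:2]),s['orientation'][2],s['ft_force'])
for n in sys.argv[2:]:
    d=optics.get_image(n);np.savez(f"pics/{n}{sys.argv[1]}.npz",K=d["camera_matrix"],T=d.get("world_from_camera",d.get("T_tool_cam")),p=d["pixels"]);cv2.imwrite(f"pics/{n}{sys.argv[1]}.png",d["pixels"])
E
python3 look.py 1 top scene; python3 -c "
import cv2,numpy as np
a=cv2.imread('pics/top1.png')[140:280,250:430];b=cv2.imread('pics/scene1.png')[130:270,120:300]
cv2.imwrite('pics/c3.png',cv2.resize(np.hstack([a,b]),None,fx=2.2,fy=2.2,interpolation=2))"
```

```text
4.35 [ 445.71270953 -220.95221995  187.77156632] [[-346.5  -11.6]] 1.4374491999208816 [ 0.75279636 -0.69574129  0.63658945]
```

View pics/c3.png

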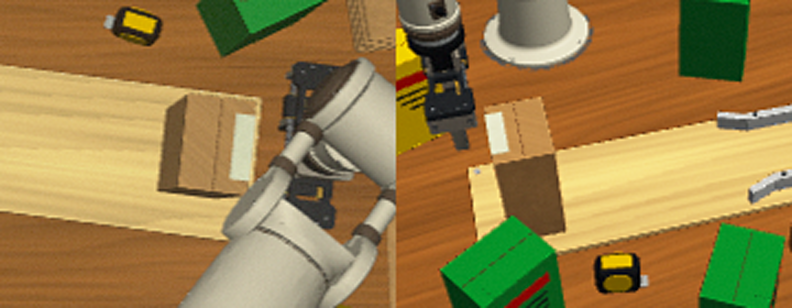

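The fingers hang just behind the label face, level with the carton's top edge and clear of everything else. Starting the push.

Request:
drive_tool:
  claw: [0.6, 0.6, 0.6, 0.6, 0.6, 0.6, 0.6, 0.6, 0.6, 0.6, 0.6, 0.6]
  travel:
    - [0.2, 0.05, 0]
    - [0.2, 0, 0]
    - [0.2, 0, 0]
    - [0.15, 0, 0]
    - [0.15, 0, 0]
    - [0.15, 0, 0]
    - [0.15, 0, 0]
    - [0.15, 0, 0]
    - [0.15, 0, 0]
    - [0.15, 0, 0]
    - [0.15, 0, 0]
    - [0.15, 0, 0]
  turn: [0, 0, 0, 0, 0, 0, 0, 0, 0, 0, 0, 0]

```text
time: 5.45
tool_pos: [456.0, -164.3, 188.5]
orientation: [-3.142, -0.0, 1.436]
ft_force: [-0.3, -0.4, 0.4]
grip_width: 55.5
grasp_force: 0.0
```

```bash
python3 look.py 2 scene top; python3 -c "
import cv2,numpy as np
a=cv2.imread('pics/top2.png')[140:280,250:430];b=cv2.imread('pics/scene2.png')[130:270,120:300]
cv2.imwrite('pics/c4.png',cv2.resize(np.hstack([a,b]),None,fx=2.2,fy=2.2,interpolation=2))"
```

```text
5.45 [ 455.96236268 -164.25386155  188.47261918] [[-288.9  -14.1]] 1.4359874888188076 [-0.28710144 -0.4298544   0.42217976]
```

View pics/c4.png

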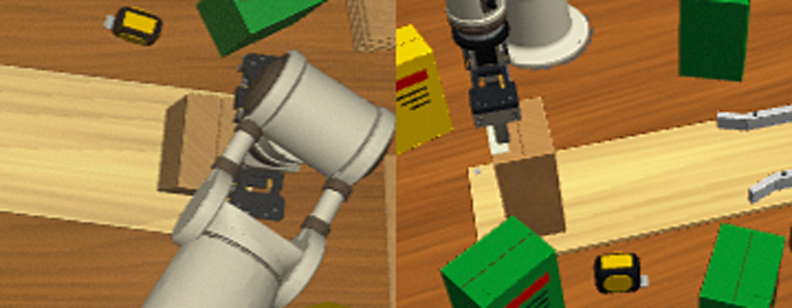

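The carton has not moved and no force shows, though the fingers appear to be at the label's top strip. I need to check the relative height.

```bash
python3 - <<'E'
from h import *
s=load("scene2");t=load("top2")
def proj(v,P):
    P=np.atleast_2d(P);c=(P-v[1][:3,3])@v[1][:3,:3];q=c@v[0].T;return (q[:,:2]/q[:,2:]).round(1)
W=lambda x,y,z:np.r_[O+x*ex+y*ey,z]
for y in(-46,-28,28,46): print(y,"tip",proj(s,W(-289,-14+y,188)))
print("carton top corners @202 scene",proj(s,[W(x,y,202) for x,y in((-218,-75),(-308,-75),(-308,49),(-218,49))]))
print("bottom",proj(s,[W(x,y,12) for x,y in((-218,-75),(-308,-75),(-218,49))]))
print("observed",(np.array([(178,237),(88,252),(68,177),(157,151)])/3.4+(140,130)).round(1), (np.array([(193,358)])/3.4+(140,130)).round(1))
# board corners in scene
print("board scene",proj(s,[W(x,y,12) for x,y in((-360,110),(340,110),(340,-110))]), (np.array([(45,260),(612,150),(692,278)])/3.4+(140,130)).round(1))
p=s[2][150:270,130:230];cv2.imwrite("pics/c5.png",cv2.resize(p,None,fx=6,fy=5,interpolation=2))
E
```

```text
-46 tip [[170.  203.1]]
-28 tip [[169.3 199.2]]
28 tip [[167.2 187.5]]
46 tip [[166.5 183.8]]
carton top corners @202 scene [[192.1 199.2]
 [164.  204.7]
 [159.7 178.5]
 [186.  173.8]]
bottom [[197.4 235.4]
 [172.2 240.7]
 [191.6 210.2]]
observed [[192.4 199.7]
 [165.9 204.1]
 [160.  182.1]
 [186.2 174.4]] [[196.8 235.3]]
board scene [[152.2 206. ]
 [321.4 173.4]
 [344.2 211.7]] [[153.2 206.5]
 [320.  174.1]
 [343.5 211.8]]
```

View pics/c5.png

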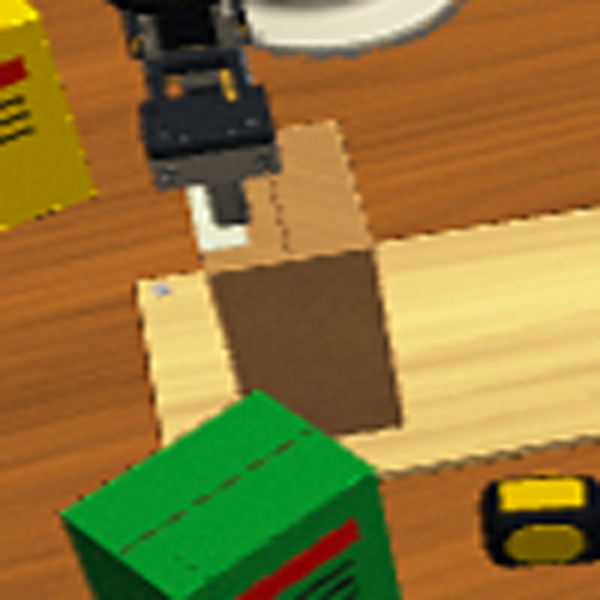

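The visible fingertip at about (169,194) sits roughly 25 mm higher than I predicted for open fingers, so it is hovering over the top face. The open tips probably retract. I'll back off, shut the fingers and compare.

Request:
drive_tool:
  claw: [0.6, 0.6, 0.6, 0, 0, 0, 0, 0, 0, 0]
  travel:
    - [-0.7, 0, -0.2]
    - [-1, 0, 0]
    - [-0.8, 0, 0]
    - [0, 0, 0]
    - [0, 0, 0]
    - [0, 0, 0]
    - [0, 0, 0]
    - [0, 0, 0]
    - [0, 0, 0]
    - [0, 0, 0]
  turn: [0, 0, 0, 0, 0, 0, 0, 0, 0, 0]

```text
time: 6.38
tool_pos: [446.0, -238.5, 194.5]
orientation: [3.142, 0.0, 1.437]
ft_force: [-1.0, 0.1, 0.6]
grip_width: 10.4
grasp_force: 0.0
```

```bash
python3 look.py 3 scene wrist; python3 - <<'E'
from h import *
b=load("scene1")[2][150:230,115:215];c=load("scene3")[2][150:230,115:215];w=load("wrist3")
r=lambda i:cv2.resize(i,(390,312),interpolation=2)
cv2.imwrite("pics/c6.png",np.hstack([r(b),r(c)]));print(w[1])
def proj(v,P):
    P=np.atleast_2d(P);c=(P-v[1][:3,3])@v[1][:3,:3];q=c@v[0].T;return (q[:,:2]/q[:,2:]).round(1)
s=load("scene3");W=lambda x,y,z:np.r_[O+x*ex+y*ey,z]
print(proj(s,W(-346.5,-12,188)),proj(s,W(-346.5,-48,188)))
E
```

```text
6.3833 [ 445.97489187 -238.48849684  194.53722685] [[-363.8  -14.2]] 1.4368675390841759 [-1.04055254  0.13999701  0.61544584]
[[ 3.59854225e-04 -9.70301716e-01 -2.41897602e-01  6.83203420e+01]
 [ 9.99999931e-01  3.26437682e-04  1.78220691e-04  4.77238688e-01]
 [-9.39633498e-05 -2.41897649e-01  9.70301767e-01 -1.96852190e+02]
 [ 0.00000000e+00  0.00000000e+00  0.00000000e+00  1.00000000e+00]]
[[150.7 196.1]] [[151.7 203.9]]
```

View pics/c6.png

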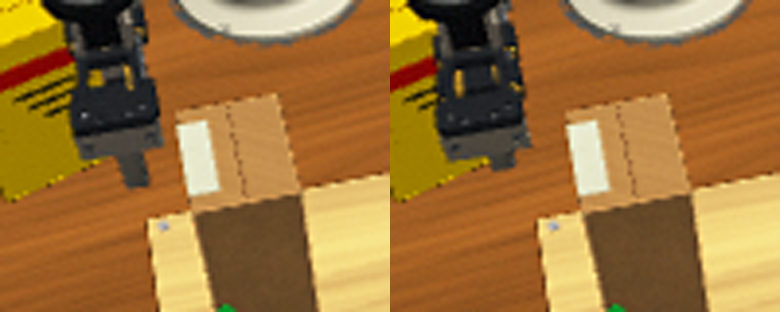

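Left is 55 mm open and right is nearly shut. In both the tip shows about 4–6 px higher than the reported TCP would put it. I'll push lower with shut fingers and watch the force.

Request:
drive_tool:
  claw: [0, 0, 0, 0, 0, 0, 0, 0, 0, 0, 0, 0]
  travel:
    - [0, 0, 0.8]
    - [0.2, 0, 0]
    - [0.2, 0, 0]
    - [0.2, 0, 0]
    - [0.2, 0, 0]
    - [0.2, 0, 0]
    - [0.15, 0, 0]
    - [0.15, 0, 0]
    - [0.15, 0, 0]
    - [0.15, 0, 0]
    - [0.15, 0, 0]
    - [0, 0, 0]
  turn: [0, 0, 0, 0, 0, 0, 0, 0, 0, 0, 0, 0]

```text
time: 7.48
tool_pos: [453.2, -186.6, 170.8]
orientation: [3.141, 0.0, 1.437]
ft_force: [-0.8, -0.8, 0.3]
grip_width: 0.4
grasp_force: 0.6
```

Request:
drive_tool:
  claw: [0, 0, 0]
  travel:
    - [0.15, 0, 0]
    - [0.15, 0, 0]
    - [0, 0, 0]
  turn: [0, 0, 0]

```text
time: 7.73
tool_pos: [454.2, -177.3, 170.5]
orientation: [-3.142, -0.0, 1.436]
ft_force: [0.8, -0.2, 0.9]
grip_width: 0.4
grasp_force: 0.6
```

```bash
python3 look.py 4 scene top; python3 - <<'E'
from h import *
for n in("top","scene"):
    a=load(n+"1")[2].astype(int);b=load(n+"4")[2].astype(int)
    # front face upper-left corner region change (top: 322..338,180..235 ; scene 185..205,170..240)
    r=(slice(178,240),slice(318,340)) if n=="top" else (slice(196,242),slice(172,205))
    d=np.abs(a-b)[r].max(2);print(n,(d>40).sum(),d.size)
E
```

```text
7.7333 [ 454.20102426 -177.34619702  170.46636293] [[-302.1  -14.1]] 1.436414333702078 [ 0.84907152 -0.21807826  0.85001074]
top 280 1364
scene 173 1518
```

```bash
cat > edge.py <<'E'
from h import *
import sys
for k in sys.argv[1:]:
    h=cv2.cvtColor(load("top"+k)[2],cv2.COLOR_BGR2HSV)
    print(k,"V-profile row195:",*h[195,312:350,2],"| H",*h[195,312:330,0])
    h=cv2.cvtColor(load("scene"+k)[2],cv2.COLOR_BGR2HSV)
    print("  scene row 215 V",*h[215,165:206,2])
E
python3 edge.py 1 2 4
```

```text
1 V-profile row195: 222 222 225 223 222 221 221 219 217 217 211 213 176 126 101 109 108 107 107 107 102 90 161 178 175 174 175 179 180 178 180 178 180 174 177 178 177 142 | H 21 22 21 21 21 21 22 20 21 20 21 20 20 17 17 17 16 17
  scene row 215 V 243 214 125 99 102 105 103 107 108 102 103 107 105 105 105 108 104 104 103 107 107 108 111 110 108 107 105 106 98 197 249 248 245 245 245 245 244 244 243 243 243
2 V-profile row195: 224 221 223 223 223 223 221 223 217 217 210 210 178 124 104 107 108 105 106 106 105 93 155 180 176 173 177 176 177 179 174 179 177 178 178 178 172 143 | H 21 22 21 21 21 21 21 21 21 21 20 20 19 18 16 19 16 16
  scene row 215 V 241 215 125 101 103 104 106 105 103 107 108 103 104 107 105 109 105 105 103 109 107 109 110 108 108 108 104 105 97 197 249 248 245 245 245 244 244 244 243 244 243
4 V-profile row195: 223 223 222 222 222 222 222 220 218 214 213 211 175 117 97 104 159 176 175 177 176 173 179 180 177 177 177 180 176 174 180 145 154 172 174 176 175 171 | H 21 21 21 21 21 22 21 21 20 20 20 20 20 18 16 16 17 18
  scene row 215 V 238 240 248 127 71 61 100 107 101 100 107 107 101 103 105 104 105 107 105 106 106 108 108 108 107 107 109 108 109 106 104 97 187 246 246 244 244 243 244 243 244
```

The top edge moved 6 px while the base stayed put, so it's tilting without sliding. I'll continue slowly past the balance point.

Request:
drive_tool:
  claw: [0, 0, 0, 0, 0, 0, 0, 0, 0, 0, 0, 0]
  travel:
    - [0.15, 0, 0]
    - [0.15, 0, 0]
    - [0.15, 0, 0]
    - [0.15, 0, 0]
    - [0.15, 0, 0]
    - [0.15, 0, 0]
    - [0.15, 0, 0]
    - [0.15, 0, 0]
    - [0.15, 0, 0]
    - [0.15, 0, 0]
    - [0.15, 0, 0]
    - [0.1, 0, 0]
  turn: [0, 0, 0, 0, 0, 0, 0, 0, 0, 0, 0, 0]

```text
time: 8.83
tool_pos: [461.1, -125.3, 170.3]
orientation: [-3.141, -0.0, 1.436]
ft_force: [0.3, -0.2, -0.1]
grip_width: 0.5
grasp_force: 0.2
```

Request:
drive_tool:
  claw: [0, 0, 0, 0, 0, 0, 0, 0, 0, 0, 0, 0]
  travel:
    - [0.15, 0, 0]
    - [0.15, 0, 0]
    - [0.15, 0, 0]
    - [0.15, 0, 0]
    - [0.15, 0, 0]
    - [0, 0, 0]
    - [0, 0, 0]
    - [0, 0, 0]
    - [0, 0, 0]
    - [0, 0, 0]
    - [0, 0, 0]
    - [0, 0, 0]
  turn: [0, 0, 0, 0, 0, 0, 0, 0, 0, 0, 0, 0]

```text
time: 9.83
tool_pos: [464.2, -103.9, 170.5]
orientation: [-3.142, 0.0, 1.436]
ft_force: [0.4, 0.7, 0.2]
grip_width: 0.6
grasp_force: 0.0
```

```bash
python3 look.py 5 scene top; python3 edge.py 5; cd pics; python3 -c "
import cv2,numpy as np
a=cv2.imread('top5.png')[140:280,220:400];b=cv2.imread('scene5.png')[130:270,140:320]
cv2.imwrite('c7.png',cv2.resize(np.hstack([a,b]),None,fx=2.2,fy=2.2,interpolation=2))"
```

```text
9.8333 [ 464.15690248 -103.87047691  170.48006375] [[-228.   -14.1]] 1.4357856681393808 [0.40678801 0.71788223 0.18937725]
5 V-profile row195: 213 183 177 176 175 178 173 175 168 167 168 168 172 170 171 170 209 183 117 95 104 107 106 131 145 146 143 150 114 120 151 159 160 167 164 171 168 172 | H 26 19 17 16 17 17 16 17 17 17 17 17 17 16 17 16 20 20
  scene row 215 V 238 238 238 239 241 241 242 243 242 243 243 243 243 243 243 243 244 244 245 246 246 247 247 247 248 247 249 255 166 42 193 196 190 192 194 194 194 191 192 188 188
```

Request:
drive_tool:
  claw: [0, 0, 0, 0, 0]
  travel:
    - [-0.9, 0, 0]
    - [-0.9, 0, 0]
    - [-0.6, 0, 0]
    - [0, 0, 0]
    - [0, 0, 0]
  turn: [0, 0, 0, 0, 0]

```text
time: 10.35
tool_pos: [454.4, -175.4, 170.4]
orientation: [-3.141, -0.001, 1.434]
ft_force: [0.0, 0.3, -0.9]
grip_width: 0.3
grasp_force: 0.0
```

```bash
python3 look.py 6 scene top; cat > carton.py <<'E'
from h import *
import sys
k=sys.argv[1];lo,hi=int(sys.argv[2]),int(sys.argv[3])
t=load("top"+k);hsv=cv2.cvtColor(t[2],cv2.COLOR_BGR2HSV)
m=cv2.inRange(hsv,(13,110,155),(19,155,205))|cv2.inRange(hsv,(20,0,180),(40,60,255))|cv2.inRange(hsv,(0,120,100),(8,255,255))
m[:165]=0;m[245:]=0;m[:,:lo]=0;m[:,hi:]=0;m=cv2.morphologyEx(m,cv2.MORPH_OPEN,np.ones((3,3)));m=cv2.morphologyEx(m,cv2.MORPH_CLOSE,np.ones((5,5)))
n,l,st,c=cv2.connectedComponentsWithStats(m);i=1+np.argmax(st[1:,4]);cs,_=cv2.findContours((l==i).astype(np.uint8),0,1)
q=J(plane(t[0],t[1],max(cs,key=len)[:,0],102)).astype(np.float32);print(st[i],cv2.minAreaRect(q),q.min(0),q.max(0))
# side edges slopes
x0=q[:,0].min()+15;x1=min(q[:,0].max()-15,x0+150)
for nm,f in(("lowy",np.min),("highy",np.max)):
    b=[(x,f(q[np.abs(q[:,0]-x)<6,1])) for x in np.arange(x0,x1,10) if (np.abs(q[:,0]-x)<6).any()]
    b=np.array(b);print(nm,b[:,1],np.polyfit(b[:,0],b[:,1],1))
E
python3 carton.py 6 230 345; python3 -c "
import cv2,numpy as np
a=cv2.imread('pics/top6.png')[140:280,220:400];b=cv2.imread('pics/scene6.png')[130:270,140:320]
cv2.imwrite('pics/c7.png',cv2.resize(np.hstack([a,b]),None,fx=2.2,fy=2.2,interpolation=2))"
```

```text
10.35 [ 454.39112899 -175.39316892  170.44306807] [[-300.2  -14.1]] 1.4341619810390052 [ 0.00120418  0.31443178 -0.93431165]
[ 264  179   65   46 2434] ((-121.80844116210938, -12.315048217773438), (189.9759979248047, 124.3310546875), 0.22646518051624298) [-217.   -74.3] [-26.6  49.9]
lowy [-72.30000305 -73.80000305 -72.59999847 -74.09999847 -73.40000153
 -72.19999695 -73.69999695 -72.5        -73.59999847 -73.19999695
 -74.         -73.59999847 -72.40000153 -74.30000305 -73.09999847] [-3.32142149e-03 -7.36917607e+01]
highy [47.90000153 49.09999847 49.5        48.40000153 49.20000076 48.20000076
 49.40000153 49.79999924 48.70000076 49.5        48.40000153 49.59999847
 47.79999924 49.40000153 49.70000076] [3.64285605e-03 4.94541907e+01]
```

View pics/c7.png

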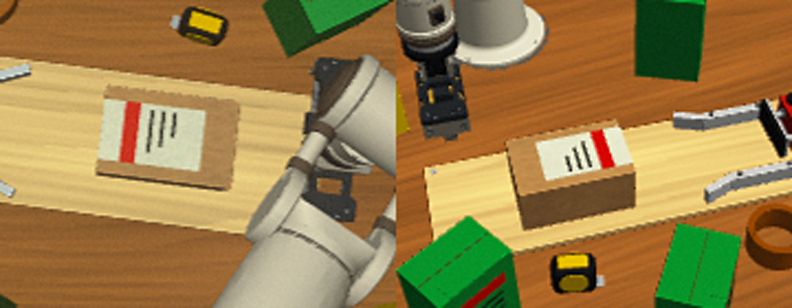

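The carton lies label up (the red band is toward the stop), square to the jig with centre at jig (-122,-12). Next I'll nudge it about 13 mm sideways to the centreline from its -y side.

Request:
drive_tool:
  claw: [0, 0, 0, 0, 0, 0, 0, 0, 0]
  travel:
    - [1, 0.53, 0]
    - [1, 0.53, 0]
    - [1, 0.53, 0]
    - [1, 0.53, 0]
    - [1, 0.53, 0]
    - [1, 0.53, 0]
    - [0, 0, 0]
    - [0, 0, 0]
    - [0, 0, 0]
  turn: [0, 0, 0, 0, 0, 0, 0, 0, 0]

```text
time: 11.2
tool_pos: [572.8, -8.9, 170.3]
orientation: [-3.141, 0.0, 1.437]
ft_force: [-0.3, -0.1, -0.2]
grip_width: 0.0
grasp_force: 0.0
```

```bash
python3 look.py 7
```

```text
11.2 [572.75116069  -8.87965507 170.2779872 ] [[-119.3 -109. ]] 1.4374918142253774 [-0.2699788  -0.05547416 -0.1591479 ]
```

Request:
drive_tool:
  claw: [0, 0, 0, 0, 0, 0, 0, 0, 0, 0]
  travel:
    - [0, 0, 1]
    - [0, 0, 1]
    - [0, 0, 1]
    - [0, 0, 0.8]
    - [0, 0, 0]
    - [0, -0.1, 0]
    - [0, -0.1, 0]
    - [0, -0.1, 0]
    - [0, -0.1, 0]
    - [0, 0, 0]
  turn: [0, 0, 0, 0, 0, 0, 0, 0, 0, 0]

```text
time: 12.03
tool_pos: [561.7, -8.1, 57.9]
orientation: [3.14, 0.0, 1.436]
ft_force: [0.0, -1.2, -0.5]
grip_width: 0.4
grasp_force: 0.0
```

```bash
python3 look.py 7 top; python3 carton.py 7 230 345|head -1
```

```text
12.0333 [561.68170891  -8.06188084  57.94442574] [[-120.   -97.9]] 1.4359679578040545 [ 0.03345454 -1.19801622 -0.48726627]
[ 264  178   66   67 2297] ((-126.7553939819336, 15.880882263183594), (202.61672973632812, 203.892578125), 7.4958577156066895) [-223.7  -98.4] [-26.2 125.4]
```

Request:
drive_tool:
  claw: [0, 0, 0, 0]
  travel:
    - [0, -0.1, 0]
    - [0, -0.1, 0]
    - [0, 0, 0]
    - [0, 0, 0]
  turn: [0, 0, 0, 0]

```text
time: 12.42
tool_pos: [555.2, -7.0, 56.5]
orientation: [-3.141, -0.0, 1.436]
ft_force: [0.4, -0.3, -0.3]
grip_width: 0.3
grasp_force: 0.0
```

Request:
drive_tool:
  claw: [0, 0, 0]
  travel:
    - [0, -0.1, 0]
    - [0, -0.1, 0]
    - [0, 0, 0]
  turn: [0, 0, 0]

```text
time: 12.67
tool_pos: [549.8, -6.4, 56.8]
orientation: [3.14, 0.0, 1.436]
ft_force: [1.2, -0.5, -0.4]
grip_width: 0.3
grasp_force: 1.0
```

```bash
python3 look.py 8 scene; python3 - <<'E'
from h import *
for k in "68":
    h=cv2.cvtColor(load("scene"+k)[2],cv2.COLOR_BGR2HSV)
    # near(-y) lower edge of carton side: vertical profile at column 215..240
    for c in(203,235):print(k,c,*h[200:240,c,2])
E
```

```text
12.6667 [549.81102342  -6.41469534  56.8245998 ] [[-119.9  -85.9]] 1.435967166288187 [ 1.15575431 -0.47545447 -0.44325613]
6 203 194 192 190 196 195 194 191 194 194 191 191 187 191 190 187 192 189 176 106 99 99 102 100 99 96 95 99 100 103 100 102 92 94 119 241 233 228 231 233 237
6 235 217 216 216 216 218 218 210 207 203 198 210 96 97 105 105 107 105 102 104 104 105 105 106 105 101 95 125 235 236 236 236 237 235 230 237 188 125 145 160 171
8 203 192 189 196 194 198 192 190 194 191 197 187 188 191 187 187 187 207 94 96 101 99 103 101 97 97 99 100 102 100 102 99 94 89 175 238 232 227 231 234 237
8 235 222 210 211 210 217 169 116 42 38 33 125 52 40 25 20 43 76 55 73 74 94 103 102 102 101 100 145 231 235 235 235 238 235 230 237 185 127 146 158 171
```

Request:
drive_tool:
  claw: [0, 0, 0, 0, 0, 0, 0]
  travel:
    - [0, -0.07, 0]
    - [0, -0.07, 0]
    - [0, -0.07, 0]
    - [0, -0.07, 0]
    - [0, -0.07, 0]
    - [0, 0, 0]
    - [0, 0, 0]
  turn: [0, 0, 0, 0, 0, 0, 0]

```text
time: 13.3
tool_pos: [538.7, -4.9, 56.6]
orientation: [-3.141, 0.0, 1.436]
ft_force: [1.0, 0.5, 1.0]
grip_width: 0.3
grasp_force: 0.8
```

Request:
drive_tool:
  claw: [0, 0, 0, 0, 0, 0, 0, 0, 0, 0, 0, 0]
  travel:
    - [0, 0.5, 0]
    - [0, 0.2, 0]
    - [0, 0, -1]
    - [0, 0, -1]
    - [0, 0, -1]
    - [0, 0, -1]
    - [-1, -0.3, 0]
    - [-1, -0.3, 0]
    - [-1, -0.3, 0]
    - [-1, -0.3, 0]
    - [-1, -0.3, 0]
    - [-1, -0.3, 0]
  turn: [0, 0, 0, 0, 0, 0, 0, 0, 0, 0, 0, 0]

```text
time: 14.3
tool_pos: [480.6, -179.5, 176.0]
orientation: [-3.14, -0.001, 1.436]
ft_force: [-0.3, -0.1, -0.8]
grip_width: 0.5
grasp_force: 0.0
```

```bash
python3 look.py 9 top; python3 carton.py 9 230 345
```

```text
14.3 [ 480.622599   -179.50142935  175.95969892] [[-300.7  -40.6]] 1.4363670371472619 [-0.26081728 -0.05784677 -0.78513079]
[ 264  184   64   46 2431] ((-121.62374877929688, 1.6062049865722656), (189.01234436035156, 124.01032257080078), 0.30886733531951904) [-216.3  -60.5] [-27.1  64. ]
lowy [-59.5        -60.20000076 -60.20000076 -58.59999847 -60.5
 -59.29999924 -60.5        -60.09999847 -58.5        -59.59999847
 -59.20000076 -58.         -59.5        -58.29999924 -59.40000153] [ 8.32142694e-03 -5.83340631e+01]
highy [63.20000076 61.70000076 62.90000153 63.29999924 62.20000076 63.40000153
 62.         63.20000076 63.59999847 62.5        63.29999924 62.20000076
 63.40000153 63.79999924 63.20000076] [4.92856707e-03 6.35737879e+01]
```

The carton is now at y=+1.6 and square, so the nudge worked. Next I go behind it with the fingers spread 55 mm for a two-point push.

Request:
drive_tool:
  claw: [0.6, 0.6, 0.6, 0.6, 0.6, 0.6, 0.6, 0.6, 0.6, 0.6, 0.6]
  travel:
    - [0.6, -0.7, 0]
    - [0.6, -0.7, 0]
    - [0, 0, 0]
    - [0, 0, 1]
    - [0, 0, 1]
    - [0, 0, 1]
    - [0, 0, 1]
    - [0, 0, 0.4]
    - [0, 0, 0]
    - [0, 0, 0]
    - [0, 0, 0]
  turn: [0, 0, 0, 0, 0, 0, 0, 0, 0, 0, 0]

```text
time: 15.27
tool_pos: [446.4, -138.1, 45.7]
orientation: [3.14, 0.001, 1.436]
ft_force: [0.5, -0.0, 0.5]
grip_width: 55.3
grasp_force: 0.0
```

```bash
python3 look.py 10
```

```text
15.2667 [ 446.37344221 -138.07941264   45.69562533] [[-264.3   -1.1]] 1.4361469937460232 [ 0.47819435 -0.00298867  0.54635512]
```

Request:
drive_tool:
  claw: [0.6, 0.6, 0.6, 0.6, 0.6, 0.6, 0.6, 0.6, 0.6, 0.6, 0.6, 0.6]
  travel:
    - [0.2, -0.09, 0]
    - [0.2, 0, 0]
    - [0.2, 0, 0]
    - [0.2, 0, 0]
    - [0.2, 0, 0]
    - [0.1, 0, 0]
    - [0.1, 0, 0]
    - [0.1, 0, 0]
    - [0.1, 0, 0]
    - [0.1, 0, 0]
    - [0.1, 0, 0]
    - [0.1, 0, 0]
  turn: [0, 0, 0, 0, 0, 0, 0, 0, 0, 0, 0, 0]

```text
time: 16.27
tool_pos: [449.7, -86.7, 44.6]
orientation: [3.141, 0.0, 1.436]
ft_force: [0.1, -3.2, -0.1]
grip_width: 55.2
grasp_force: 1.5
```

Request:
drive_tool:
  claw: [0.6, 0.6, 0.6, 0.6, 0.6, 0.6, 0.6, 0.6, 0.6, 0.6, 0.6, 0.6]
  travel:
    - [0.1, 0, 0]
    - [0.15, 0, 0]
    - [0.15, 0, 0]
    - [0.15, 0, 0]
    - [0.15, 0, 0]
    - [0.15, 0, 0]
    - [0.15, 0, 0]
    - [0.15, 0, 0]
    - [0.15, 0, 0]
    - [0.15, 0, 0]
    - [0.15, 0, 0]
    - [0.15, 0, 0]
  turn: [0, 0, 0, 0, 0, 0, 0, 0, 0, 0, 0, 0]

```text
time: 17.27
tool_pos: [456.7, -34.2, 44.6]
orientation: [3.141, 0.0, 1.436]
ft_force: [-0.4, -4.2, 1.3]
grip_width: 55.2
grasp_force: 2.0
```

```bash
python3 look.py 11 top; python3 carton.py 11 180 345
```

```text
17.2667 [456.72569377 -34.24938128  44.58326752] [[-160.     2.6]] 1.4359782590252368 [-0.36155258 -4.23129738  1.31242464]
[ 242  180   57   45 1950] ((-44.964866638183594, 0.7224960327148438), (171.77316284179688, 124.36908721923828), 0.4547206461429596) [-131.   -61.3] [41.4 62.9]
lowy [-60.         -59.59999847 -60.70000076 -60.29999924 -61.
 -61.         -59.40000153 -61.         -60.20000076 -61.29999924
 -60.90000153 -59.70000076 -60.79999924 -60.         -60.70000076] [-2.32143402e-03 -6.05467861e+01]
highy [43.40000153 60.29999924 61.40000153 62.59999847 61.20000076 62.40000153
 62.79999924 61.70000076 62.5        61.40000153 62.59999847 60.79999924
 62.40000153 62.79999924 61.70000076] [5.09999970e-02 6.30126668e+01]
```

```bash
python3 - <<'E'
from h import *
t=load("top0");hsv=cv2.cvtColor(t[2],cv2.COLOR_BGR2HSV)
m=cv2.inRange(hsv,(0,0,150),(180,45,255));m[:160]=0;m[235:]=0;m[:,:165]=0;m[:,240:]=0
for u in(184,188,192,196,200,204):
    r=np.where(m[:,u])[0];up=r[r<195];lo=r[r>=195]
    f=lambda v:J(plane(t[0],t[1],(u,v),42))[0]
    if len(up) and len(lo): print(u,f(up.min()-.5),f(up.max()+.5),f(lo.min()-.5),f(lo.max()+.5))
E
```

```text
184 [250.8 -81.8] [248.4 -65.5] [228.9  67.3] [226.5  83.3]
188 [237.3 -80.2] [235.4 -67.1] [215.5  68.8] [213.7  81.6]
192 [224.3 -81.9] [221.9 -65.5] [202.7  67.1] [200.3  83.1]
196 [210.8 -80.3] [208.9 -67.2] [189.3  68.7] [187.5  81.4]
200 [197.8 -82. ] [195.5 -65.6] [176.5  67. ] [174.2  83. ]
204 [184.4 -80.4] [182.5 -67.3] [163.2  68.5] [161.4  81.3]
```

The rails' centreline is at y≈+0.8, matching the carton. I'll push on into the rails.

Request:
drive_tool:
  claw: [0.6, 0.6, 0.6, 0.6, 0.6, 0.6, 0.6, 0.6, 0.6, 0.6, 0.6, 0.6]
  travel:
    - [0.15, 0.01, 0]
    - [0.15, 0.01, 0]
    - [0.15, 0.01, 0]
    - [0.15, 0.01, 0]
    - [0.15, 0.01, 0]
    - [0.15, 0.01, 0]
    - [0.15, 0, 0]
    - [0.15, 0, 0]
    - [0.15, 0, 0]
    - [0.15, 0, 0]
    - [0.15, 0, 0]
    - [0.15, 0, 0]
  turn: [0, 0, 0, 0, 0, 0, 0, 0, 0, 0, 0, 0]

```text
time: 18.32
tool_pos: [465.7, 19.1, 44.5]
orientation: [-3.142, 0.0, 1.436]
ft_force: [-0.1, -4.1, 1.8]
grip_width: 55.3
grasp_force: 2.2
```

Request:
drive_tool:
  claw: [0.6, 0.6, 0.6, 0.6, 0.6, 0.6, 0.6, 0.6, 0.6, 0.6, 0.6, 0.6]
  travel:
    - [0.13, 0, 0]
    - [0.13, 0, 0]
    - [0.13, 0, 0]
    - [0.13, 0, 0]
    - [0.13, 0, 0]
    - [0.13, 0, 0]
    - [0.13, 0, 0]
    - [0.13, 0, 0]
    - [0.13, 0, 0]
    - [0.13, 0, 0]
    - [0.13, 0, 0]
    - [0.13, 0, 0]
  turn: [0, 0, 0, 0, 0, 0, 0, 0, 0, 0, 0, 0]

```text
time: 19.32
tool_pos: [472.0, 65.4, 44.5]
orientation: [-3.142, 0.0, 1.436]
ft_force: [-0.1, -4.3, 2.7]
grip_width: 54.9
grasp_force: 2.5
```

```bash
python3 look.py 12 top; python3 carton.py 12 187 345
```

```text
19.3167 [471.95165324  65.38804676  44.50274103] [[-59.2   0.9]] 1.4359722707709133 [-0.1323091  -4.32806057  2.65897031]
[ 210  176   96   44 2712] ((-1.5277099609375, -8.004714965820312), (293.10968017578125, 132.11166381835938), 5.9450554847717285) [-144.3  -78.7] [141.9  61.1]
lowy [-78.69999695 -74.         -72.80000305 -71.59999847 -72.40000153
 -72.         -70.80000305 -72.30000305 -71.5        -70.30000305
 -71.80000305 -70.59999847 -75.30000305 -74.5        -63.5       ] [ 3.54999896e-02 -7.00348514e+01]
highy [ -8.89999962 -10.          -8.89999962  -8.5         -9.5
 -11.          -9.80000019  -8.69999981  -8.30000019  -9.
  -7.80000019  -7.80000019  54.29999924  55.5         60.09999847] [ 0.43049999 29.64198408]
```

Request:
drive_tool:
  claw: [0.6, 0.6, 0.6, 0.6, 0.6, 0.6, 0.6, 0.6, 0.6, 0.6, 0.6, 0.6]
  travel:
    - [0.13, 0, 0]
    - [0.13, 0, 0]
    - [0.13, 0, 0]
    - [0.13, 0, 0]
    - [0.13, 0, 0]
    - [0.13, 0, 0]
    - [0.13, 0, 0]
    - [0.13, 0, 0]
    - [0.13, 0, 0]
    - [0.13, 0, 0]
    - [0.13, 0, 0]
    - [0.13, 0, 0]
  turn: [0, 0, 0, 0, 0, 0, 0, 0, 0, 0, 0, 0]

```text
time: 20.37
tool_pos: [478.1, 111.5, 44.5]
orientation: [-3.141, 0.0, 1.436]
ft_force: [-1.6, -6.0, 2.9]
grip_width: 55.4
grasp_force: 2.7
```

Request:
drive_tool:
  claw: [0.6, 0.6, 0.6, 0.6, 0.6, 0.6, 0.6, 0.6, 0.6]
  travel:
    - [0.07, 0, 0]
    - [0.07, 0, 0]
    - [0.07, 0, 0]
    - [0.07, 0, 0]
    - [0.07, 0, 0]
    - [0.07, 0, 0]
    - [0.07, 0, 0]
    - [0, 0, 0]
    - [0, 0, 0]
  turn: [0, 0, 0, 0, 0, 0, 0, 0, 0]

```text
time: 21.12
tool_pos: [480.1, 126.3, 44.5]
orientation: [-3.141, -0.0, 1.436]
ft_force: [-0.0, -3.3, 2.1]
grip_width: 54.8
grasp_force: 1.5
```

```bash
cat > f.py <<'E'
from h import *
from rig import status,optics
F=[]
for i in range(8):
    optics.get_image("wrist");s=status.state();F.append(s['ft_force'][:2]@ex)
print(s['time'],J(s['tool_pos'][:2]),"Fx mean",np.mean(F).round(2),np.std(F).round(2))
E
python3 f.py
```

```text
21.5167 [[2.2 1.1]] Fx mean -1.56 0.91
```

Request:
drive_tool:
  claw: [0.6, 0.6, 0.6, 0.6, 0.6, 0.6, 0.6, 0.6, 0.6, 0.6, 0.6, 0.6]
  travel:
    - [0.04, 0, 0]
    - [0.04, 0, 0]
    - [0.04, 0, 0]
    - [0.04, 0, 0]
    - [0.04, 0, 0]
    - [0.04, 0, 0]
    - [0.04, 0, 0]
    - [0.04, 0, 0]
    - [0.04, 0, 0]
    - [0.04, 0, 0]
    - [0.04, 0, 0]
    - [0.04, 0, 0]
  turn: [0, 0, 0, 0, 0, 0, 0, 0, 0, 0, 0, 0]

```text
time: 22.52
tool_pos: [482.1, 140.4, 44.4]
orientation: [-3.141, -0.0, 1.436]
ft_force: [-0.6, -1.4, -1.8]
grip_width: 55.4
grasp_force: 1.0
```

Request:
drive_tool:
  claw: [0.6, 0.6, 0.6]
  travel:
    - [0.03, 0, 0]
    - [0.03, 0, 0]
    - [0.03, 0, 0]
  turn: [0, 0, 0]

```text
time: 22.77
tool_pos: [482.5, 143.0, 44.5]
orientation: [-3.142, 0.0, 1.436]
ft_force: [-0.5, -1.7, -1.3]
grip_width: 55.2
grasp_force: 1.0
```

Request:
drive_tool:
  claw: [0.6, 0.6]
  travel:
    - [0.03, 0, 0]
    - [0.03, 0, 0]
  turn: [0, 0]

```text
time: 22.93
tool_pos: [482.7, 144.8, 44.5]
orientation: [-3.142, 0.0, 1.436]
ft_force: [0.0, -2.1, -1.8]
grip_width: 55.2
grasp_force: 1.0
```

Request:
drive_tool:
  claw: [0.6, 0.6]
  travel:
    - [0.03, 0, 0]
    - [0.03, 0, 0]
  turn: [0, 0]

```text
time: 23.1
tool_pos: [483.0, 146.6, 44.5]
orientation: [-3.142, -0.0, 1.436]
ft_force: [-0.2, -2.7, -1.4]
grip_width: 55.0
grasp_force: 1.0
```

Request:
drive_tool:
  claw: [0.6, 0.6]
  travel:
    - [0.03, 0, 0]
    - [0.03, 0, 0]
  turn: [0, 0]

```text
time: 23.27
tool_pos: [483.2, 148.3, 44.5]
orientation: [-3.142, 0.0, 1.436]
ft_force: [0.4, -2.3, -1.4]
grip_width: 55.2
grasp_force: 1.0
```

```bash
python3 look.py 13 top scene;python3 - <<'E'
from h import *
t=load("top13");hsv=cv2.cvtColor(t[2],cv2.COLOR_BGR2HSV)
for r in(190,200):print("V",*hsv[r,170:210,2],"S",*hsv[r,170:210,1])
print([J(plane(t[0],t[1],(u,200),80))[0] for u in(184,186,188)],[J(plane(t[0],t[1],(u,200),102))[0] for u in(184,186,188,190)])
E
```

```text
23.2667 [483.22428267 148.34922292  44.47838868] [[24.5  0.8]] 1.4359666941765141 [ 0.40099492 -2.29218717 -1.36288386]
V 181 121 66 70 62 153 215 224 209 185 117 49 57 49 38 141 207 221 219 221 218 219 220 220 213 208 206 206 205 207 205 211 211 224 219 223 168 75 188 224 S 218 196 147 164 181 130 122 124 65 14 13 99 85 99 168 40 42 40 40 42 40 43 43 39 57 141 220 215 219 211 218 186 62 41 43 43 39 54 42 40
V 92 86 161 184 177 170 170 178 155 88 50 47 45 59 194 224 219 221 218 219 217 221 226 213 209 208 207 209 204 205 214 215 222 219 226 145 66 188 224 215 S 86 9 16 17 14 11 21 9 18 32 82 103 142 65 41 41 41 37 39 40 42 43 39 97 201 211 216 201 216 215 106 46 41 42 42 46 42 39 42 39
[array([228.5,  26.3]), array([222.2,  25.5]), array([215.9,  24.7])] [array([224.5,  27.7]), array([218.3,  26.9]), array([212.2,  26.1]), array([206. ,  25.3])]
```

Request:
drive_tool:
  claw: [0.6, 0.6]
  travel:
    - [0.02, 0, 0]
    - [0.02, 0, 0]
  turn: [0, 0]

```text
time: 23.53
tool_pos: [483.4, 149.4, 44.6]
orientation: [3.141, 0.0, 1.436]
ft_force: [0.1, -2.5, -0.3]
grip_width: 55.2
grasp_force: 1.2
```

Request:
drive_tool:
  claw: [0.6, 0.6]
  travel:
    - [0.02, 0, 0]
    - [0.02, 0, 0]
  turn: [0, 0]

```text
time: 23.7
tool_pos: [483.6, 150.6, 44.6]
orientation: [3.141, 0.0, 1.436]
ft_force: [-0.8, -2.3, 0.3]
grip_width: 55.5
grasp_force: 1.2
```

Request:
drive_tool:
  claw: [0.6, 0.6]
  travel:
    - [0.02, 0, 0]
    - [0.02, 0, 0]
  turn: [0, 0]

```text
time: 23.87
tool_pos: [483.8, 151.9, 44.5]
orientation: [3.141, 0.0, 1.436]
ft_force: [0.0, -2.4, -1.3]
grip_width: 55.2
grasp_force: 1.3
```

Request:
drive_tool:
  claw: [0.6, 0.6]
  travel:
    - [0.02, 0, 0]
    - [0.02, 0, 0]
  turn: [0, 0]

```text
time: 24.03
tool_pos: [484.0, 153.0, 44.5]
orientation: [3.141, 0.0, 1.436]
ft_force: [0.4, -2.6, -0.7]
grip_width: 55.1
grasp_force: 1.3
```

Request:
drive_tool:
  claw: [0.6, 0.6]
  travel:
    - [0.02, 0, 0]
    - [0.02, 0, 0]
  turn: [0, 0]

```text
time: 24.2
tool_pos: [484.1, 154.2, 44.5]
orientation: [3.141, 0.0, 1.436]
ft_force: [0.0, -2.7, -0.6]
grip_width: 55.1
grasp_force: 1.4
```

Request:
drive_tool:
  claw: [0.6, 0.6]
  travel:
    - [0.02, 0, 0]
    - [0.02, 0, 0]
  turn: [0, 0]

```text
time: 24.37
tool_pos: [484.2, 155.4, 44.6]
orientation: [3.141, 0.0, 1.436]
ft_force: [0.0, -2.8, -1.0]
grip_width: 55.3
grasp_force: 1.4
```

```bash
python3 look.py 14 top;python3 - <<'E'
from h import *
for k in("0","13","14"):
  t=load("top"+k);hsv=cv2.cvtColor(t[2],cv2.COLOR_BGR2HSV)
  for r in(190,200):print(k,r,"V",*hsv[r,170:200,2])
E
```

```text
24.3667 [484.248164   155.44140019  44.5554592 ] [[31.7  0.7]] 1.4360253152405613 [ 0.02589203 -2.80457022 -1.00379278]
0 190 V 187 124 68 71 64 159 222 230 214 191 117 53 57 53 44 156 227 231 231 230 231 231 229 228 230 226 227 228 227 224
0 200 V 96 90 166 183 179 177 170 181 156 91 52 56 48 64 202 234 224 228 226 225 220 220 220 218 219 214 216 213 217 218
13 190 V 181 121 66 70 62 153 215 224 209 185 117 49 57 49 38 141 207 221 219 221 218 219 220 220 213 208 206 206 205 207
13 200 V 92 86 161 184 177 170 170 178 155 88 50 47 45 59 194 224 219 221 218 219 217 221 226 213 209 208 207 209 204 205
14 190 V 181 122 66 68 67 152 214 224 212 189 113 41 66 193 219 218 218 219 221 219 219 224 212 209 205 209 208 208 207 210
14 200 V 96 86 165 179 175 171 166 176 154 88 39 147 211 223 222 219 220 220 220 221 228 209 205 206 206 207 208 204 215 222
```

Request:
drive_tool:
  claw: [0.6, 0.6]
  travel:
    - [0.02, 0, 0]
    - [0.02, 0, 0]
  turn: [0, 0]

```text
time: 24.58
tool_pos: [484.4, 156.6, 44.5]
orientation: [3.142, 0.0, 1.436]
ft_force: [-0.2, -2.6, -0.3]
grip_width: 55.1
grasp_force: 1.5
```

Request:
drive_tool:
  claw: [0.6, 0.6]
  travel:
    - [0.02, 0, 0]
    - [0.02, 0, 0]
  turn: [0, 0]

```text
time: 24.75
tool_pos: [484.6, 157.8, 44.6]
orientation: [3.141, 0.0, 1.436]
ft_force: [-0.9, -3.3, -0.1]
grip_width: 55.2
grasp_force: 1.5
```

Request:
drive_tool:
  claw: [0.6, 0.6]
  travel:
    - [0.02, 0, 0]
    - [0.02, 0, 0]
  turn: [0, 0]

```text
time: 24.92
tool_pos: [484.7, 159.0, 44.6]
orientation: [3.142, 0.0, 1.436]
ft_force: [0.2, -3.0, -0.5]
grip_width: 54.8
grasp_force: 1.6
```

Request:
drive_tool:
  claw: [0.6, 0.6]
  travel:
    - [0.02, 0, 0]
    - [0.01, 0, 0]
  turn: [0, 0]

```text
time: 25.08
tool_pos: [484.9, 159.9, 44.5]
orientation: [3.142, 0.0, 1.436]
ft_force: [-0.2, -3.3, -0.5]
grip_width: 55.3
grasp_force: 1.6
```

```bash
python3 look.py 15 top scene;python3 - <<'E'
from h import *
for k in("14","15"):
  t=load("top"+k);hsv=cv2.cvtColor(t[2],cv2.COLOR_BGR2HSV)
  for r in(182,190,200):print(k,r,"V",*hsv[r,170:205,2])
T=cv2.resize(load("top15")[2][150:245,140:270],(520,380),interpolation=2);S=cv2.resize(load("scene15")[2][150:245,260:350][:, :70],(280,380),interpolation=2)
cv2.imwrite("pics/c8.png",np.hstack([T,S]))
E
```

```text
25.0833 [484.85020042 159.93032771  44.5269863 ] [[36.2  0.8]] 1.4360469414798773 [-0.20225974 -3.33640269 -0.52348123]
14 182 V 79 172 133 79 106 158 177 179 178 179 178 118 52 37 186 221 218 215 217 214 211 211 214 210 208 206 205 206 205 206 207 210 217 209 213
14 190 V 181 122 66 68 67 152 214 224 212 189 113 41 66 193 219 218 218 219 221 219 219 224 212 209 205 209 208 208 207 210 216 224 221 224 146
14 200 V 96 86 165 179 175 171 166 176 154 88 39 147 211 223 222 219 220 220 220 221 228 209 205 206 206 207 208 204 215 222 221 222 194 106 139
15 182 V 81 167 132 79 102 163 177 176 179 175 179 113 98 194 221 213 217 217 217 217 211 219 206 207 208 207 207 208 204 213 217 211 214 187 170
15 190 V 182 122 70 69 60 153 213 223 207 183 101 139 206 219 220 215 216 221 218 220 228 209 209 208 205 206 205 203 214 225 220 221 198 104 144
15 200 V 89 88 162 183 175 174 164 175 149 90 190 225 221 222 221 221 218 219 226 214 206 207 203 204 207 204 210 213 223 221 226 151 53 182 222
```

View pics/c8.png

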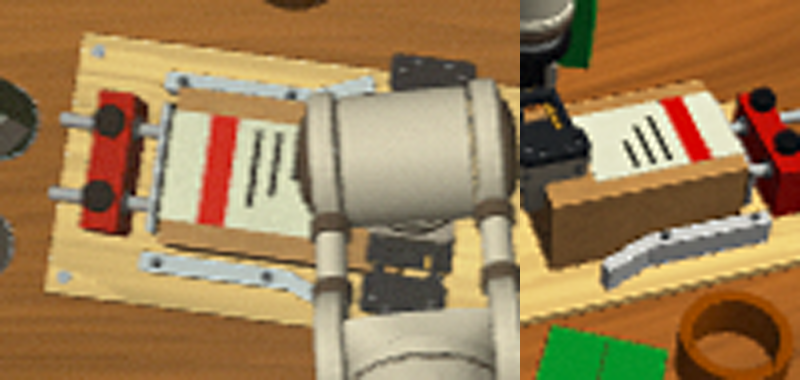

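The carton lies square between the rails, label up. The dark strip at (165,150) was the bar's vertical face seen obliquely, so the face is really about 5 mm further on, at jig x≈242. I'll keep creeping forward.

Request:
drive_tool:
  claw: [0.6, 0.6]
  travel:
    - [0.03, 0, 0]
    - [0.02, 0, 0]
  turn: [0, 0]

```text
time: 25.35
tool_pos: [485.0, 161.0, 44.5]
orientation: [3.142, 0.001, 1.436]
ft_force: [-0.7, -6.4, 1.0]
grip_width: 55.2
grasp_force: 2.8
```

Request:
drive_tool:
  claw: [0.6, 0.6]
  travel:
    - [0.02, 0, 0]
    - [0.02, 0, 0]
  turn: [0, 0]

```text
time: 25.52
tool_pos: [485.2, 161.7, 44.6]
orientation: [3.142, 0.002, 1.436]
ft_force: [-0.8, -7.2, 1.2]
grip_width: 55.4
grasp_force: 4.0
```

Request:
drive_tool:
  claw: [0.6, 0.6]
  travel:
    - [0.02, 0, 0]
    - [0.02, 0, 0]
  turn: [0, 0]

```text
time: 25.68
tool_pos: [485.3, 162.2, 44.6]
orientation: [-3.142, 0.003, 1.437]
ft_force: [-0.5, -11.4, 1.9]
grip_width: 55.0
grasp_force: 5.2
```

```bash
python3 f.py
```

```text
26.0833 [[38.6  0.6]] Fx mean -9.21 0.49
```

Contact is felt: about 9 N in all, of which some 6–7 N is on the stop. That is below slip, so I'll back off gently.

Request:
drive_tool:
  claw: [0.6, 0.6, 0.6, 0.6, 0.6, 0.6, 0.6, 0.6, 0.6, 0.6, 0.6, 0.6]
  travel:
    - [-0.02, 0, 0]
    - [-0.02, 0, 0]
    - [-0.03, 0, 0]
    - [-0.03, 0, 0]
    - [-0.05, 0, 0]
    - [-0.1, 0, 0]
    - [-0.3, 0, 0]
    - [-0.6, 0, 0]
    - [-0.8, 0, 0]
    - [-0.8, 0, 0]
    - [0, 0, 0]
    - [0, 0, 0]
  turn: [0, 0, 0, 0, 0, 0, 0, 0, 0, 0, 0, 0]

```text
time: 27.08
tool_pos: [474.2, 81.1, 44.6]
orientation: [3.141, -0.0, 1.433]
ft_force: [-0.3, -0.3, 0.3]
grip_width: 55.2
grasp_force: 0.0
```

Request:
drive_tool:
  claw: [0.6, 0.6, 0.6, 0.6, 0.6, 0.6, 0.6, 0.6, 0.6, 0.6]
  travel:
    - [-1, 0, 0]
    - [-1, 0, 0]
    - [-1, 0, -1]
    - [-1, 0, -1]
    - [0, 0, -1]
    - [0, 0, -1]
    - [0, 0, -1]
    - [0, 0, 0]
    - [0, 0, 0]
    - [0, 0, 0]
  turn: [0, 0, 0, 0, 0, 0, 0, 0, 0, 0]

```text
time: 27.92
tool_pos: [457.9, -35.1, 192.6]
orientation: [-3.141, -0.001, 1.437]
ft_force: [-0.3, 0.2, -0.4]
grip_width: 55.1
grasp_force: 0.0
```

```bash
python3 look.py 16 top scene;python3 - <<'E'
from h import *
for k in("15","16"):
  t=load("top"+k);hsv=cv2.cvtColor(t[2],cv2.COLOR_BGR2HSV)
  for r in(182,190,200):print(k,r,"V",*hsv[r,160:190,2])
for n,R in(("top",(slice(110,225),slice(105,150))),("top",(slice(115,155),slice(195,330))),):
  a=load(n+"0")[2].astype(int)[R];b=load(n+"16")[2].astype(int)[R];print((np.abs(a-b).max(2)>40).sum())
E
python3 carton.py 16 172 300
```

```text
27.9167 [457.91441453 -35.13991485 192.56223609] [[-160.7    1.3]] 1.4368204368272781 [-0.2987101   0.18762982 -0.35338137]
15 182 V 167 152 114 112 84 49 54 55 61 45 81 167 132 79 102 163 177 176 179 175 179 113 98 194 221 213 217 217 217 217
15 190 V 210 176 166 173 177 174 178 175 176 172 182 122 70 69 60 153 213 223 207 183 101 139 206 219 220 215 216 221 218 220
15 200 V 79 60 54 56 51 54 55 46 119 123 89 88 162 183 175 174 164 175 149 90 190 225 221 222 221 221 218 219 226 214
16 182 V 168 152 116 114 85 51 56 56 59 42 79 170 132 77 110 161 177 176 177 177 180 103 184 223 218 218 219 219 213 210
16 190 V 209 177 167 175 176 174 173 174 175 174 183 117 65 70 66 154 212 225 212 183 113 184 224 218 217 221 219 221 217 222
16 200 V 76 60 56 62 54 56 50 42 116 125 88 88 160 183 177 175 167 177 151 156 213 223 220 221 220 221 219 221 229 212
0
0
[ 179  172   64   46 2361] ((144.85000610351562, -1.0500030517578125), (188.3000030517578, 123.69999694824219), 0.0) [ 50.7 -62.9] [239.   60.8]
lowy [-62.59999847 -61.79999924 -62.90000153 -62.09999847 -60.90000153
 -61.70000076 -61.70000076 -60.5        -61.20000076 -60.79999924
 -61.5        -61.5        -60.29999924 -61.40000153 -60.59999847] [ 1.15357140e-02 -6.29987297e+01]
highy [60.79999924 58.90000153 60.5        60.5        59.90000153 60.70000076
 59.20000076 60.40000153 58.90000153 60.09999847 60.5        59.5
 60.70000076 59.20000076 60.40000153] [-1.32142612e-03  6.01926514e+01]
```

The carton stayed at the stop, the bar hasn't moved, and the image regions around the cans, the roll and the tape measure are unchanged. Handing in.

```bash
python3 -c "
from rig import ctrl
print(ctrl.job_done())"
```

```text
the job is handed in; nothing more can be done
None
```

The carton was toppled onto its back and left label up, square between the rails and pressed against the end stop with about 6–7 N. The camera showed no movement of the stop, cans, tape measure or tape roll, and I handed the job in at about 28 s; no verdict was returned.

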